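# Hold the hot well's sprung lid at the serving mark

## Task

Make ready for a colleague to spoon out the next portion: slide the empty white cup along the guided dish slide in front of the hot well until it is fully home against the blue end stop, keeping it down on the slide and upright. Then raise the well's sprung lid by its black handle until the lid lines up with the green marker on the quadrant, not opening it well past the marker on the way, and finish while still holding it there with the cup in its place. Leave the marker as it is set and do not disturb the other things on the table.

Things in the scene. Friction and masses are not known exactly. Their poses are not given: they have to be found in the camera images.
- cup_center (a point): centre of the empty white serving cup, half-way up: straight-sided open ceramic cup 60 mm across, 60 high, about 0.17 kg, standing upright on the dish slide, the steel ledge along the front (robot side) of the hot well. The slide's top is 35 mm above the table. Two low guide rails (tops 12 mm above the slide, 68 mm apart) run along it, so that the cup can only slide along the front of the well; the well's front face is 75 mm behind the lane's centre line
- cup_home (a point): where the cup's centre lies when the cup is home against the near face of the blue end stop (block 94 x 16 mm across the two rails, top 27 mm above the slide, fixed for this run). Axes are those of the hot well: x away from its front, towards its hinge; y along the slide, the way the cup must go; z up. The stop's face is 30 mm further in y than this point. The cup starts in the lane, 85 to 230 mm short of it
- lid_hinge (a point): middle of the lid's hinge line at the back of the hot well (stainless box 240 deep x 340 wide x 130 mm high with two food pans), 134 mm above the table; axes as for cup_home, the hinge line runs along y. The well stands at another place and yaw in every run but does not move
- lid_grip (a point): middle of the lid's handle, a black round bar 13 mm thick, 136 long, parallel to the hinge line, bridging two posts at y +-60 mm near the lid's front edge. With the lid shut it is 213 mm in front of (-x) and 50 mm above the hinge line, and 38 mm above the lid's top. The point turns with the lid
- lid (a joint): angle of the lid (0 = shut and level, grows as the front edge rises, to 1.35 rad). A spring hinge pulls it shut, and together with the lid's weight it takes about 7 N at the handle, square to the lid's radius, when shut and 10 N at 0.75 rad (18 N there if pulled straight up); let go, it falls shut
- marker (a joint): angle at which the green marker on the quadrant has been set, in the same sense and from the same zero as the lid's; between 0.40 and 0.75 rad. Lid at the mark: both joints equal. The marker is stiff and only shows the angle; it does not stop the lid
- lid_index (a point): yellow tab (44 x 13 x 8 mm) on the lid's left edge (+y), 170 mm in front of the hinge line when shut, next to the quadrant (a pale sector plate with a white scale band, 162 mm in radius about the hinge) and reaching past its rim; it turns with the lid
- marker_clip (a point): the green marker: a pointer arm from the hinge pin with a green clip 44 x 18 x 10 mm at the rim of the quadrant at the well's left flank (+y). This point lies 170 mm from the hinge line, between the clip and the lid's edge, so it coincides with lid_index when the lid is at the mark
- filled_cup: bystander: a cup like the empty one, already filled with orange and green vegetables, standing on the slide beyond the end stop; origin at the middle of its underside
- soup_bowl: bystander: black soup bowl 112 mm across, 58 high, on the brown tray; origin at the middle of its underside
- fish_plate: bystander: white plate of fish 150 mm across, on the brown tray; origin at the middle of its underside
- fruit_cup: bystander: small glass cup of orange pieces 72 mm across, 42 high, on the brown tray; origin at the middle of its underside
- sauce_bottle: bystander: sauce bottle with red cap, 56 mm across, 165 high, standing on the table; origin at the middle of its underside
- spice_jar: bystander: jar 52 mm across, 90 high, standing on the table; origin at the middle of its underside
- cup_stack: bystander: stack of three white cups, 60 mm across, 88 high, standing on the table; origin at the middle of its underside
- serving_spoon: bystander: serving spoon with black handle, 240 mm long, lying on the table; origin at the middle of its underside
Not all that is in view belongs to the job. What is shaped like the part that bears cup_center but yellow is not meant.

How it is judged:
On the way, in this order (a step that is already met when the one before it is completed fails the run):
1. the cup is fully home against the end stop, upright on the slide, the lid still shut (y of cup_center in the frame of cup_home between -0.006 and 0.006 m and x of cup_center in the frame of cup_home between -0.008 and 0.008 m and z of cup_center in the frame of cup_home between -0.006 and 0.006 m and angle between cup_center's own z axis and vertical below 0.12 rad and value of joint lid below 0.05 rad), for 0.3 s.
2. the lid is raised to the marker, the cup still home (y of cup_center in the frame of cup_home between -0.006 and 0.006 m and x of cup_center in the frame of cup_home between -0.008 and 0.008 m and z of cup_center in the frame of cup_home between -0.006 and 0.006 m and angle between cup_center's own z axis and vertical below 0.12 rad and angle between the x axis of lid_index and the x axis of marker_clip, either way round below 0.07 rad), for 0.3 s.
At the end, for the whole second after the job is handed in: The gripper is holding the lid (finger contact above 4 N) still and within 0.07 rad (4 degrees) of the green marker, and the cup stands upright on the slide within 6 mm of home along the slide (all of step 2 and velocity of joint lid between -0.08 and 0.08 rad/s and contact force between the fingers and lid above 4 N and contact force between cup and lid below 0.3 N); the arm keeps its last pose, push and grip.
It fails at once if the lid is opened well past the marker (its index more than 34 mm, about 12 degrees, beyond it) (z of lid_index in the frame of marker_clip above 0.034 m).
It fails at once if the cup is lifted more than 15 mm off the slide or tipped over (z of cup_center in the frame of cup_home above 0.015 m or angle between cup_center's own z axis and vertical above 0.35 rad).
It fails at once if the marker is shifted (distance of marker_clip from where it was at the start of the episode above 0.008 m).
It fails at once if another thing on the table is moved by more than 30 mm (distance of any of filled_cup, soup_bowl, fish_plate, fruit_cup, sauce_bottle, spice_jar, cup_stack, serving_spoon from where it was at the start of the episode above 0.03 m).
It also fails if it takes over 58 s, if anything falls off the work surface, if the arm or the gripper's body presses on something with over 40 N, if the wrist force passes 120 N, or if a joint passes its speed limit or range.

## Robot

A 6-joint arm with a two-finger parallel gripper is mounted at the origin on the work surface. World frame = base frame: x ahead of the robot, y to its left, z up, the work surface at z = 0. Lengths are in m, angles in rad, forces in N, time in s.
With the tool pointing down it reaches from about 0.35 to 0.775 m from the base axis. Payload 7.3 kg.
Tool frame: the origin (TCP) lies at the very end of the fingers, on their centre line; the grasp point (between the pads) lies 19 mm behind it; x points along the fingers, y is the direction in which the jaws open and shut, and the axes are right-handed (so a half turn about x gives the same grasp; the last joint's range is limited). The gripper opens to 92 mm and grips with 3 to 60 N. Pads are 19 mm wide; open, the fingers measure 130 mm over their backs; the gripper's body (75 mm by 190 mm) begins 47 mm behind the grasp point.
Start: joints at [-1.38, 0.342, 1.524, -0, 1.275, -0.146], TCP at [0.174, -0.496, 0.193] pointing down, gripper open.
Joint ranges: [-2.53, 2.53], [-0.77, 2.02], [0.04, 2.7], [-1, 4.14], [0.28, 2.66], [-3.11, 3.11]. Speed limits (rad/s): [2.57, 2.57, 3.14, 3.14, 3.14, 3.14].

## Interface

Orientations are given as [roll, pitch, yaw] about the fixed x, y, z axes, in that order (R = Rz(yaw) Ry(pitch) Rx(roll)).
In Python, from cell import observe, vision, job gives the robot as it stands.
- The arm moves only by the tool send_rows, never from a script. Its argument "motion" is a list of rows, each an object with "hand": the opening, from -1 (shut) to 1 (fully open), so that 0 is half open; "slide": the shift along the tool's x, y, z in mm, a list of three; "spin": the turn about the tool's x in rad. In form: [{"hand": hand, "slide": [tx, ty, tz], "spin": spin}, ...]. A call has 1 to 8 rows; each row shifts and turns the pose as measured when the row begins, along the tool's axes as they then stand; what a row does not reach is not made up. A row lasts 1/10 s, in which the tool goes at most 50 mm and 8.59 degrees, less where a joint would pass 70% of its speed; a pose out of reach is approached as far as the arm can. A call with a gripper value outside its range is refused whole. The fingers move at their own pace and stop on an object; "grip_force" is the grip in N (left out, the last holds). Time passes only in rows, so rows that do not move let the fingers close. It gives the time, the measured TCP pose, the force and the opening at its end, in the units of the state.
- observe(): the state, without advancing time (a new reading comes with each control period).
- vision.read_camera(name): name is "scene" or "top"; returns a dict with "pixels" (420x560x3 uint8, blue, green, red), "range_z" (420x560 float32, m along the optical axis (not along the pixel's ray), 0 where there is no reading), "fx", "fy", "cx", "cy" (pixels), "distortion" ([k1, k2, p1, p2, k3] as OpenCV has them; the pictures are not rectified), "world_from_camera" (4x4, takes a point from camera to world coordinates). Camera axes: x right, y down, z forward; pixel columns grow to the right and rows downward; lengths in m; the calibration is good to about 2 mm. A picture is of the moment at which its call begins.
- job.hand_in(): hands the job in, once; it reports no verdict.
Trained networks look in a picture, given as the dict that the camera call returned (one of the last four; its "shot" number tells which), for a name from the list of things; names that differ only in an ending like _2 or _b are one class to them, and where a whole thing is asked for, a point or a joint stands for the part that bears it (a point fixed in the world has none). Each returns a list of dicts, best first, with "conf" (0 to 1); they miss things now and then, are a little off and sometimes report something else, mostly with a low value. They report only what shows in the picture. A call takes as long as a camera call. They do not tell look-alikes from the thing itself.
- vision.search_frame(picture, thing): "uv" ([column, row] in pixels, amid what is visible of it).
- vision.cut_out(picture, thing): "mask" (420x560 bool, what is visible of it) and "uv" ([column, row] in pixels, amid what is visible of it).
The state is a dict: "time": time; "qpos": joint angles; "qvel": joint speeds; "joint_efforts": joint torques, N m; "tool_pos": TCP position; "tool_rot": TCP orientation; "contact_force": force on the tool from outside, world axes, zero at the start; "torque": the same for the moment, N m; "opening": finger opening in m.
Only numpy, scipy, OpenCV 4.12 (cv2) and the standard library are available. Lean on these libraries where they do the work, as an engineer would, in place of code of your own. Each camera call takes 0.05 s, during which the arm holds its last target.

## Working session

There is one attempt and no reset: what is moved stays moved. The work goes in short steps, Python scripts to look and compute and a tool call to move; the robot and the scene stay as the last step left them, time stands still between calls to the robot, and variables do not carry over. Pictures are saved under pics/ and viewed, and the job is handed in when it is done.

Besides the shell and the picture viewer there is one more tool, called after "Emit:" as name(argument=value, ...) on one line, values as JSON. send_rows: Moves the arm, as the interface text tells. Its arguments: {"type":"object","properties":{"motion":{"type":"array","items":{"type":"object","properties":{"hand":{"type":"number"},"slide":{"type":"array","items":{"type":"number"}},"spin":{"type":"number"}}}},"grip_force":{"type":"number"}},"required":["motion"]}

```bash
ls; mkdir -p pics; cat > h.py <<'E'
import numpy as np, cv2, pickle
from cell import observe, vision, job
def shot(n,tag):
    p=vision.read_camera(n); cv2.imwrite(f'pics/{tag}.png',p['pixels']); pickle.dump(p,open(f'{tag}.pkl','wb')); return p
def ray(p,uv):
    K=np.array([[p['fx'],0,p['cx']],[0,p['fy'],p['cy']],[0,0,1]],float)
    return cv2.undistortPoints(np.array(uv,float).reshape(-1,1,2),K,np.array(p['distortion'],float)).reshape(-1,2)
def w(p,uv,z=None):
    uv=np.array(uv,float).reshape(-1,2); xy=ray(p,uv); T=np.array(p['world_from_camera'])
    if z is None:
        d=np.array([p['range_z'][int(round(v)),int(round(u))] for u,v in uv])
        c=np.c_[xy*d[:,None],d]; return c@T[:3,:3].T+T[:3,3]
    r=np.c_[xy,np.ones(len(xy))]@T[:3,:3].T; s=(z-T[2,3])/r[:,2]; return T[:3,3]+r*s[:,None]
def cloud(p,mask=None):
    m=p['range_z']>0
    if mask is not None: m&=mask
    v,u=np.nonzero(m); xy=ray(p,np.c_[u,v]); d=p['range_z'][v,u]
    T=np.array(p['world_from_camera']); return np.c_[xy*d[:,None],d]@T[:3,:3].T+T[:3,3], p['pixels'][v,u]
E
python3 - <<'E'
from h import *
print(observe())
for n in('scene','top'):
    p=shot(n,n+'0'); print(n,np.round(p['world_from_camera'],3),p['fx'])
    for t in['cup_center','lid_grip','lid_index','marker_clip','filled_cup','lid','marker','soup_bowl','sauce_bottle','spice_jar','cup_stack','serving_spoon']:
        r=vision.search_frame(p,t)
        print(t,[(np.round(a['uv']).tolist(),round(a['conf'],2),np.round(w(p,a['uv'])[0],3).tolist()) for a in r[:3]])
E
```

```text
pics
{'time': 0.0, 'qpos': array([-1.38003874e+00,  3.42687376e-01,  1.52502344e+00, -1.17098775e-05,
        1.27540062e+00, -1.45977376e-01]), 'qvel': array([-2.46789698e-04,  4.66504042e-05,  6.10566076e-04,  1.04990956e-03,
       -1.07705327e-03, -7.21159526e-04]), 'joint_efforts': array([-8.68877196e-04, -4.31240416e+01, -2.44220889e+01,  7.16661592e-02,
        5.59264678e-02, -1.03914604e-04]), 'tool_pos': array([ 0.17340351, -0.49504578,  0.19206111]), 'tool_rot': array([-1.70940115,  1.5692775 ,  1.76892988]), 'contact_force': array([-0.12220055, -0.49387322,  0.55392061]), 'torque': array([ 0.02254897, -0.03286136,  0.00832037]), 'opening': 0.09154714682716243}
scene [[ 0.815  0.359 -0.455  1.383]
 [ 0.579 -0.532  0.618 -1.082]
 [-0.02  -0.767 -0.641  1.252]
 [ 0.     0.     0.     1.   ]] 471.5672769060392
cup_center [([221.0, 233.0], 0.81, [0.332, -0.091, 0.024]), ([243.0, 219.0], 0.75, [0.377, -0.007, 0.06]), ([243.0, 264.0], 0.54, [0.518, -0.18, 0.025])]
lid_grip [([314.0, 222.0], 0.73, [0.677, 0.052, 0.144])]
lid_index [([315.0, 222.0], 0.92, [0.679, 0.051, 0.147])]
m
[... 858 characters left out ...]
 0.016, 0.011])]
lid_grip [([254.0, 185.0], 0.81, [0.671, 0.072, 0.139])]
lid_index [([250.0, 184.0], 0.98, [0.673, 0.083, 0.14])]
marker_clip [([127.0, 223.0], 0.64, [0.571, 0.504, 0.021]), ([183.0, 194.0], 0.43, [0.637, 0.268, 0.215])]
filled_cup [([212.0, 249.0], 0.8, [0.479, 0.208, 0.098])]
lid [([251.0, 183.0], 0.95, [0.676, 0.08, 0.139])]
marker []
soup_bowl [([104.0, 277.0], 0.82, [0.393, 0.589, 0.009])]
sauce_bottle [([422.0, 188.0], 0.85, [0.65, -0.444, 0.118])]
spice_jar [([413.0, 265.0], 0.52, [0.416, -0.416, 0.088])]
cup_stack [([421.0, 232.0], 0.93, [0.518, -0.443, 0.09])]
serving_spoon [([451.0, 222.0], 0.91, [0.548, -0.57, 0.022]), ([145.0, 273.0], 0.7, [0.407, 0.436, 0.046])]
```

View pics/scene0.png

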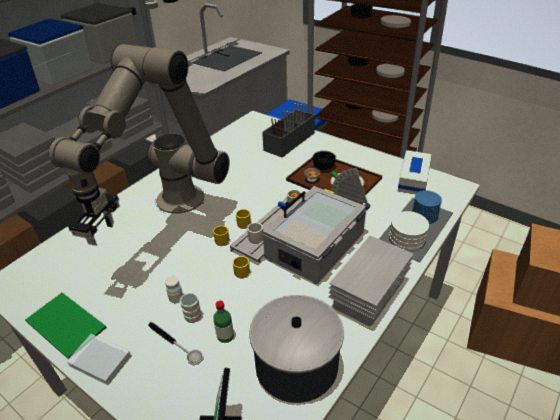

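View pics/top0.png

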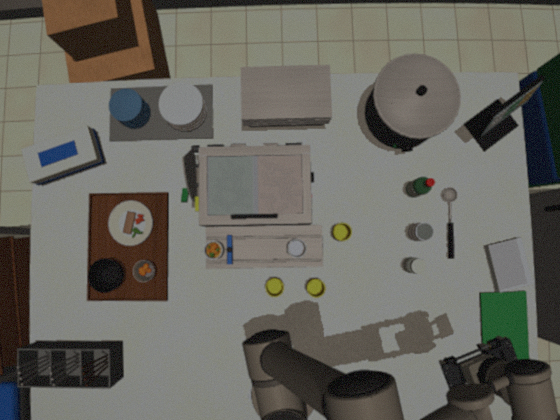

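```bash
python3 - <<'E'
import cv2
a=cv2.imread('pics/scene0.png')[150:300,180:380]; cv2.imwrite('pics/s0c.png',cv2.resize(a,(800,600),interpolation=2))
a=cv2.imread('pics/top0.png')[130:310,160:400]; cv2.imwrite('pics/t0c.png',cv2.resize(a,(800,600),interpolation=2))
E
```

```text
(no output)
```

View pics/s0c.png

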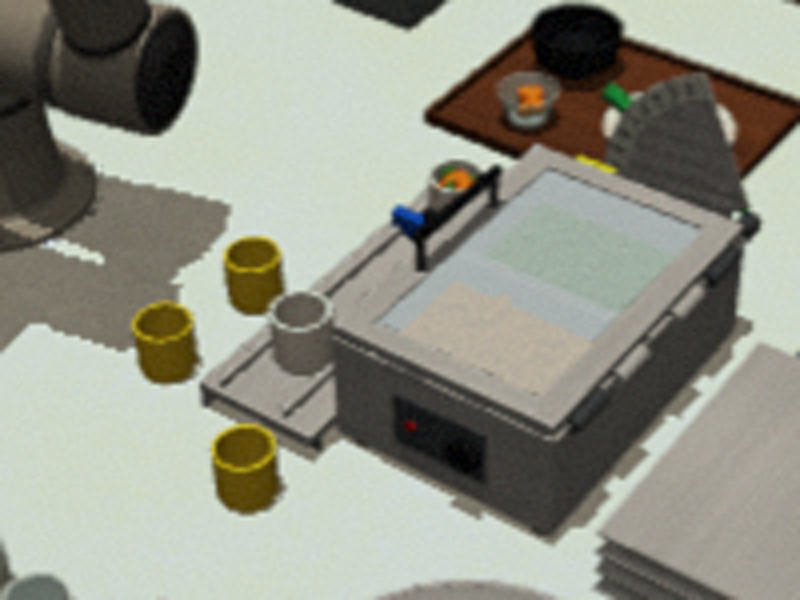

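View pics/t0c.png

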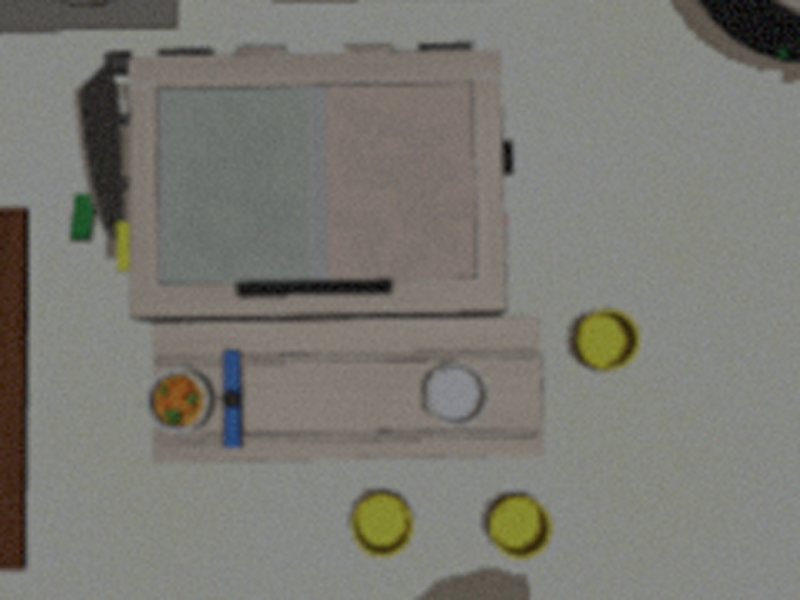

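The white cup I want is at top (296,247), in the lane. Things it could be taken for: yellow cups at (341,232), (275,286) and (315,287), the filled cup at (213,250), and the stack at (421,232). The crop confirms the white one sits between the rails, with the blue stop at (230,249), the black handle around (254,216), the yellow index around (197,204) and the green clip around (185,195). Next I'll measure the geometry.

```bash
python3 - <<'E'
from h import *
for n in('top','scene'):
    p=pickle.load(open(n+'0.pkl','rb'))
    P,C=cloud(p); C=C.astype(int); b,g,r=C.T
    def rep(name,m):
        Q=P[m]
        if len(Q)==0: print(n,name,'none');return
        print(n,name,len(Q),'med',np.round(np.median(Q,0),4),'p2',np.round(np.percentile(Q,2,axis=0),4),'p98',np.round(np.percentile(Q,98,axis=0),4)); return Q
    reg=(P[:,0]>.35)&(P[:,0]<.95)&(P[:,1]>-.25)&(P[:,1]<.35)
    H=rep('handle',reg&(P[:,2]>.16)&(C.sum(1)<110)&(P[:,0]<.63)&(P[:,0]>.52))
    if H is not None:
        d=H[:,:2]-H[:,:2].mean(0); u=np.linalg.svd(d)[2][0]; print(' yaw',np.degrees(np.arctan2(u[1],u[0])), 'zmax',H[:,2].max())
    rep('blue',reg&(b>g+40)&(b>r+60)&(P[:,2]>.03))
    rep('green',reg&(g>r+40)&(g>b+40)&(P[:,2]>.1))
    rep('yellow',reg&(g>b+60)&(r>b+60)&(P[:,2]>.1)&(P[:,0]>.55))
    Lt=rep('lidtop',reg&(P[:,2]>.13)&(P[:,2]<.155)&(P[:,0]>.5))
    cu=rep('cup rim',(P[:,2]>.085)&(P[:,2]<.105)&(abs(P[:,0]-.48)<.06)&(abs(P[:,1]+.05)<.08))
    if cu is not None:
        A=np.c_[2*cu[:,:2],np.ones(len(cu))]; s=np.linalg.lstsq(A,(cu[:,:2]**2).sum(1),rcond=None)[0]; print(' circ',s[:2],np.sqrt(s[2]+s[0]**2+s[1]**2))
    rep('filled',(P[:,2]>.085)&(P[:,2]<.105)&(abs(P[:,0]-.48)<.06)&(abs(P[:,1]-.21)<.035))
# px-based with known z in top
p=pickle.load(open('top0.pkl','rb'))
f=lambda x,y:(160+(x+.5)*.3-.5,130+(y+.5)*.3-.5)
print('lid corners z.145',w(p,[f(131,318),f(504,312),f(128,57),f(498,52)],.142))
print('handle ends z.184',w(p,[f(238,289),f(392,286)],.184))
print('stop z.062',w(p,[f(224,350),f(241,350),f(225,446),f(241,446)],.062))
print('cup rim z.095',w(p,[f(422,393),f(486,393),f(454,362),f(454,424)],.095))
print('rails z.047',w(p,[f(245,357),f(535,352),f(245,436),f(535,436)],.047))
E
```

```text
top handle 104 med [0.5732 0.0744 0.1905] p2 [0.5695 0.0096 0.186 ] p98 [0.5766 0.1307 0.1946]
 yaw -90.2225957162223 zmax 0.19635629473232763
top blue 63 med [0.4656 0.1599 0.063 ] p2 [0.4341 0.1561 0.0581] p98 [0.5194 0.1636 0.0706]
top green 30 med [0.635  0.2664 0.2167] p2 [0.6216 0.2606 0.2069] p98 [0.6518 0.2702 0.2261]
top yellow 37 med [0.6191 0.2469 0.142 ] p2 [0.598  0.2436 0.1369] p98 [0.6375 0.2514 0.1463]
top lidtop 10960 med [0.7019 0.0492 0.1433] p2 [ 0.5562 -0.1414  0.1325] p98 [0.942  0.2372 0.1501]
top cup rim 78 med [ 0.4776 -0.0545  0.0952] p2 [ 0.4478 -0.0821  0.0884] p98 [ 0.5046 -0.0237  0.1   ]
 circ [ 0.47588339 -0.05282988] 0.027684660418196033
top filled 193 med [0.4766 0.2062 0.0936] p2 [0.4488 0.1784 0.0863] p98 [0.5042 0.2335 0.0996]
scene handle 80 med [0.5765 0.0663 0.1891] p2 [0.5694 0.0039 0.1622] p98 [0.6227 0.2582 0.2113]
 yaw -96.91621086611606 zmax 0.22052825947430343
scene blue 22 med [0.4508 0.1585 0.0627] p2 [0.4347 0.1534 0.0575] p98 [0.4655 0.1713 0.0686]
scene green 22 med [0.6302 0.2653 0.2185] p2 [0.6192 0.2594 0.2129] p98 [0.6423 0.2728 
[... 521 characters left out ...]
.55003345 -0.09594948  0.142     ]
 [ 0.79143584  0.24035132  0.142     ]
 [ 0.78700917 -0.09781822  0.142     ]]
handle ends z.184 [[0.57349552 0.13688843 0.184     ]
 [0.57291095 0.00337079 0.184     ]]
stop z.062 [[0.52381827 0.16614251 0.062     ]
 [0.52345117 0.1498713  0.062     ]
 [0.43269448 0.16653291 0.062     ]
 [0.43237801 0.15129364 0.062     ]]
cup rim z.095 [[ 0.47903013 -0.02134363  0.095     ]
 [ 0.47761002 -0.08057253  0.095     ]
 [ 0.50696472 -0.05172025  0.095     ]
 [ 0.44976713 -0.05020083  0.095     ]]
rails z.047 [[ 0.51696289  0.14792492  0.047     ]
 [ 0.51518299 -0.13174627  0.047     ]
 [ 0.44114044  0.1491233   0.047     ]
 [ 0.43472104 -0.12927338  0.047     ]]
```

```bash
cat >> h.py <<'E'
from scipy.spatial.transform import Rotation as Ro
def go(target,jaw=None):
    """mm in tool axes to world target; spin to bring tool y to world angle jaw (mod pi)"""
    s=observe(); R=Ro.from_euler('xyz',s['tool_rot']).as_matrix(); d=R.T@(np.array(target)-s['tool_pos'])*1000
    print('t',s['time'],'pos',np.round(s['tool_pos'],4),'F',np.round(s['contact_force'],1),'op',round(s['opening'],4))
    print('R cols x',np.round(R[:,0],3),'y',np.round(R[:,1],3),'z',np.round(R[:,2],3),'q6',np.round(s['qpos'],2))
    print('slide needed',np.round(d,1))
    a=np.arctan2(R[1,1],R[0,1]); print('jaw ang',a)
    if jaw is not None:
        e=(jaw-a+np.pi/2)%np.pi-np.pi/2; print('spin needed (tool x down => negative of world)',-e, 'alt', -e+np.pi if -e<0 else -e-np.pi)
E
python3 - <<'E'
from h import *
go([.477,-.125,.17],np.pi/2)
p=pickle.load(open('top0.pkl','rb'))
P,C=cloud(p); C=C.astype(int); b,g,r=C.T
m=(g>b+60)&(r>b+60)&(P[:,2]>.045)&(P[:,2]<.1)&(P[:,0]<.6)
Q=P[m]
for c in [(.53,-.16),(.38,.02),(.38,-.09)]:
    q=Q[np.hypot(*(Q[:,:2]-c).T)<.05]; print(c,len(q),q.mean(0),q.min(0),q.max(0))
E
```

```text
t 1.3 pos [ 0.1735 -0.4955  0.1927] F [-0.7 -0.1  0.3] op 0.0919
R cols x [ 0. -0. -1.] y [ 0.33  -0.944  0.   ] z [-0.944 -0.33  -0.   ] q6 [-1.38  0.34  1.52  0.    1.28 -0.15]
slide needed [  22.7 -249.4 -408.9]
jaw ang -1.2339967038444521
spin needed (tool x down => negative of world) 0.3367996229504442 alt -2.804793030639349
(0.53, -0.16) 23 [ 0.52796555 -0.17855642  0.06072156] [ 0.50165455 -0.19127976  0.0557626 ] [ 0.54930037 -0.17126117  0.06546333]
(0.38, 0.02) 24 [0.37242956 0.01373543 0.06018775] [ 0.33254723 -0.00559695  0.04787398] [0.38124869 0.04161916 0.06673966]
(0.38, -0.09) 20 [ 0.36542198 -0.0960188   0.06161616] [ 0.3409894  -0.12281075  0.05710689] [ 0.37795802 -0.08367249  0.06559378]
```

Emit:
send_rows(motion=[{"hand":-1,"slide":[0,-23,-38],"spin":0.112},{"hand":-1,"slide":[0,-27,-36],"spin":0.112},{"hand":-1,"slide":[0,-31,-32],"spin":0.112},{"hand":-1,"slide":[0,-35,-29],"spin":0},{"hand":-1,"slide":[0,-35,-29],"spin":0},{"hand":-1,"slide":[0,-35,-29],"spin":0},{"hand":-1,"slide":[0,-35,-29],"spin":0},{"hand":-1,"slide":[0,-35,-29],"spin":0}], grip_force=40)

```text
time: 2.1
tool_pos: [0.4119, -0.2154, 0.1924]
tool_rot: [1.98, 1.567, -1.186]
contact_force: [1.2, -0.8, -0.2]
opening: 0.0322
```

```bash
python3 -c "
from h import *
go([.477,-.125,.17],np.pi/2)"
```

```text
t 2.1 pos [ 0.4119 -0.2154  0.1924] F [ 1.2 -0.8 -0.2] op 0.0322
R cols x [ 0.002 -0.004 -1.   ] y [-0.024 -1.     0.004] z [-1.     0.024 -0.002] q6 [-0.65  0.23  1.68 -0.    1.22  0.95]
slide needed [ 22.1 -92.  -62.8]
jaw ang -1.595269934299578
spin needed (tool x down => negative of world) -0.024473607504681638 alt 3.1171190460851115
```

Emit:
send_rows(motion=[{"hand":-1,"slide":[0,-33,-24],"spin":-0.01},{"hand":-1,"slide":[0,-28,-18],"spin":-0.01},{"hand":-1,"slide":[20,-15,-12],"spin":0},{"hand":-1,"slide":[0,0,0],"spin":0}])

```text
time: 2.5
tool_pos: [0.4724, -0.1324, 0.1725]
tool_rot: [2.442, 1.564, -0.696]
contact_force: [-0.1, 0.2, -0.5]
opening: 0.0019
```

```bash
python3 -c "
from h import *
go([.478,-.120,.058],np.pi/2)
p=shot('scene','s1');q=shot('top','t1')
P,C=cloud(q)
m=(P[:,2]>.085)&(P[:,2]<.102)&(abs(P[:,0]-.478)<.035)&(abs(P[:,1]+.05)<.035)
print(P[m].mean(0),P[m].min(0),P[m].max(0))
cv2.imwrite('pics/s1c.png',cv2.resize(p['pixels'][150:300,180:380],(800,600)))"
```

```text
t 2.5 pos [ 0.4724 -0.1324  0.1725] F [-0.1  0.2 -0.5] op 0.0019
R cols x [ 0.005 -0.004 -1.   ] y [ 0.004 -1.     0.004] z [-1.    -0.004 -0.005] q6 [-0.43  0.29  1.65 -0.    1.19  1.14]
slide needed [114.4 -12.8  -5.1]
jaw ang -1.5672107556660155
spin needed (tool x down => negative of world) 0.0035855711288812486 alt -3.138007082460912
[ 0.47474411 -0.03179915  0.09554166] [ 0.44947265 -0.04446568  0.08915587] [ 0.50184796 -0.02355615  0.10063118]
```

View pics/s1c.png

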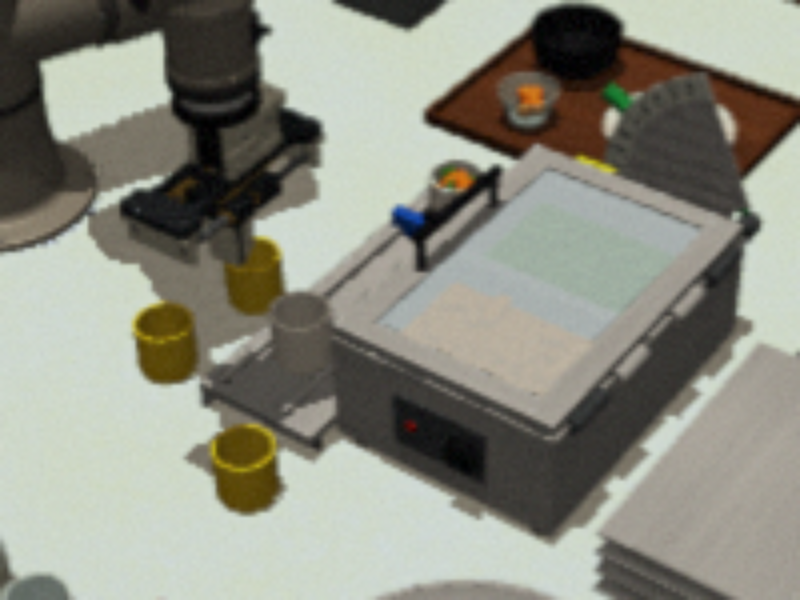

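The gripper is above the near end of the lane and clear of the cups; the white cup is untouched at crop (302,335). Next I descend behind it.

Emit:
send_rows(motion=[{"hand":-1,"slide":[30,-7,-4],"spin":0},{"hand":-1,"slide":[35,-3,-1],"spin":0},{"hand":-1,"slide":[35,0,0],"spin":0},{"hand":-1,"slide":[25,0,0],"spin":0},{"hand":-1,"slide":[0,0,0],"spin":0}])

```text
time: 3.1
tool_pos: [0.4809, -0.1337, 0.052]
tool_rot: [2.524, 1.548, -0.623]
contact_force: [-0.5, -0.4, 0.2]
opening: 0.0005
```

```bash
python3 -c "
from h import *
go([.478,-.100,.060],np.pi/2)
"
```

```text
t 3.1 pos [ 0.4809 -0.1337  0.052 ] F [-0.5 -0.4  0.2] op 0.0005
R cols x [ 0.018 -0.013 -1.   ] y [-0.006 -1.     0.013] z [-1.     0.005 -0.019] q6 [-0.42  0.45  1.8  -0.01  0.87  1.16]
slide needed [ -8.5 -33.6   2.9]
jaw ang -1.576402952239516
spin needed (tool x down => negative of world) -0.0056066254446189845 alt 3.135986028145174
```

Emit:
send_rows(motion=[{"hand":-1,"slide":[-6,-14,3],"spin":0},{"hand":-1,"slide":[0,-14,0],"spin":0},{"hand":-1,"slide":[0,-14,0],"spin":0},{"hand":-1,"slide":[0,-18,0],"spin":0},{"hand":-1,"slide":[0,-20,0],"spin":0},{"hand":-1,"slide":[0,-20,0],"spin":0},{"hand":-1,"slide":[0,-20,0],"spin":0},{"hand":-1,"slide":[0,-18,0],"spin":0}])

```text
time: 3.9
tool_pos: [0.4846, 0.0096, 0.0708]
tool_rot: [2.72, 1.525, -0.433]
contact_force: [-0.2, -0.2, 0.2]
opening: 0.0002
```

```bash
python3 -c "
from h import *
go([.478,.0715,.060],np.pi/2)
p=shot('scene','s2');q=shot('top','t2')
cv2.imwrite('pics/s2c.png',cv2.resize(p['pixels'][150:300,180:380],(800,600)))"
```

```text
t 3.9 pos [0.4846 0.0096 0.0708] F [-0.2 -0.2  0.2] op 0.0002
R cols x [ 0.041 -0.019 -0.999] y [-0.012 -1.     0.019] z [-0.999  0.011 -0.041] q6 [-0.13  0.39  1.84 -0.02  0.87  1.46]
slide needed [  9.4 -62.    7.7]
jaw ang -1.5823664312543086
spin needed (tool x down => negative of world) -0.011570104459412534 alt 3.1300225491303806
```

View pics/s2c.png

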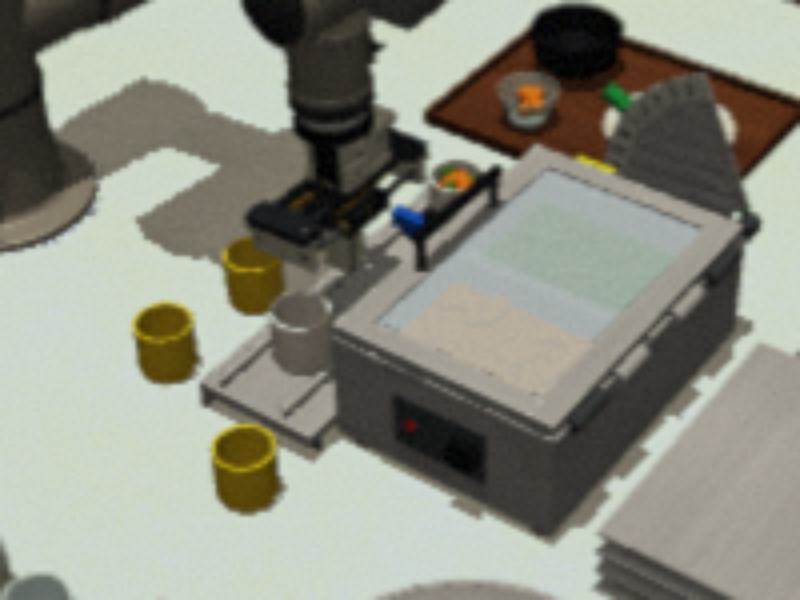

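```bash
python3 -c "
from h import *
s=observe()
for n in('s1','t1','s2','t2'):
    p=pickle.load(open(n+'.pkl','rb')); T=np.linalg.inv(p['world_from_camera'])
    K=np.array([[p['fx'],0,p['cx']],[0,p['fy'],p['cy']],[0,0,1]])
    pts=np.array([s['tool_pos'] if n[1]=='2' else [.4724,-.1324,.1725],[.478,-.052,.095],[.573,.07,.184],[0.,0,0]])
    uv=cv2.projectPoints(pts,cv2.Rodrigues(T[:3,:3])[0],T[:3,3],K,np.array(p['distortion']))[0][:,0]
    print(n,np.round(uv,1).tolist(), [(4*(u-180),4*(v-150)) for u,v in uv[:1]])
cv2.imwrite('pics/t2c.png',cv2.resize(pickle.load(open('t2.pkl','rb'))['pixels'][130:310,160:400],(800,600)))
"
```

```text
s1 [[238.6, 222.4], [255.0, 227.4], [293.6, 201.0], [180.0, 198.6]] [(np.float64(234.5018780670133), np.float64(289.6170405582103))]
t1 [[325.0, 249.2], [296.2, 247.6], [254.2, 216.0], [282.9, 393.9]] [(np.float64(579.9571405607289), np.float64(396.88545250561424))]
s2 [[266.6, 224.1], [255.0, 227.4], [293.6, 201.0], [180.0, 198.6]] [(np.float64(346.4504480934181), np.float64(296.5942119366638))]
t2 [[276.0, 246.0], [296.2, 247.6], [254.2, 216.0], [282.9, 393.9]] [(np.float64(384.1064998919569), np.float64(383.8048534234415))]
```

View pics/t2c.png

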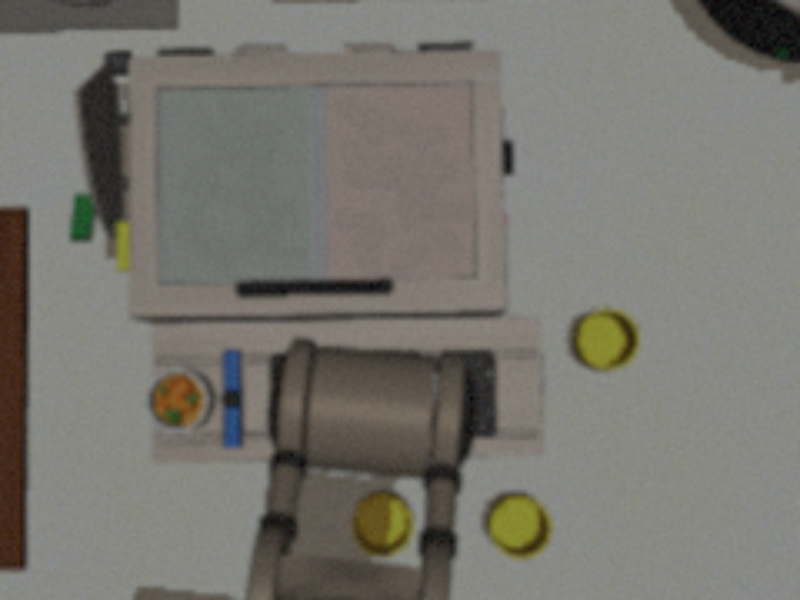

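```bash
python3 -c "
from h import *
p=pickle.load(open('s2.pkl','rb'))
a=p['pixels'][190:250,240:300]; cv2.imwrite('pics/s2d.png',cv2.resize(a,(600,600),interpolation=0))
for v in range(200,236,2):
    q=w(p,[(266,v)])[0]; print(v,p['pixels'][v,266],np.round(q,3), np.round(w(p,[(262,v)])[0],3), np.round(w(p,[(270,v)])[0],3))
p=pickle.load(open('s1.pkl','rb'))
for v in range(196,236,2):
    print(v,np.round(w(p,[(238,v)])[0],3))
"
```

```text
200 [ 8 10 14] [ 0.505 -0.009  0.21 ] [ 0.481 -0.004  0.197] [0.504 0.015 0.194]
202 [13 27 38] [ 0.503 -0.008  0.199] [ 0.507 -0.036  0.218] [0.514 0.002 0.197]
204 [11 10 10] [ 0.51  -0.017  0.198] [ 0.504 -0.033  0.206] [ 0.521 -0.007  0.197]
206 [33 52 62] [ 0.51  -0.018  0.19 ] [ 0.49  -0.017  0.181] [ 0.518 -0.004  0.184]
208 [ 9 27 30] [ 0.511 -0.02   0.182] [ 0.508 -0.039  0.193] [0.492 0.028 0.143]
210 [59 67 70] [ 0.496 -0.002  0.154] [ 0.513 -0.046  0.19 ] [0.496 0.022 0.138]
212 [56 65 69] [ 0.496 -0.002  0.145] [ 0.478 -0.005  0.139] [0.49  0.028 0.122]
214 [58 64 71] [ 0.494 -0.002  0.134] [ 0.479 -0.006  0.13 ] [0.494 0.023 0.117]
216 [59 69 74] [ 0.494 -0.002  0.125] [ 0.379  0.111 -0.004] [0.442 0.088 0.041]
218 [77 84 88] [0.445 0.057 0.052] [0.415 0.067 0.032] [0.442 0.086 0.031]
220 [72 79 80] [0.44  0.062 0.036] [0.424 0.056 0.033] [0.456 0.069 0.039]
222 [69 74 77] [0.45  0.05  0.038] [0.441 0.035 0.045] [0.462 0.06  0.037]
224 [70 76 77] [0.459 0.038 0.04 ] [0.441 0.034 0.035] [0.472 0.047 0.04 ]
226 [77 79 84] [0.461 0.035 0.033] [ 0.495 -0.031  0.095] [ 0.562
[... 200 characters left out ...]
34 139] [ 0.565 -0.094  0.145] [ 0.505 -0.045  0.08 ] [ 0.579 -0.088  0.147]
234 [57 62 62] [ 0.563 -0.091  0.132] [ 0.508 -0.049  0.074] [ 0.583 -0.094  0.144]
196 [ 0.5   -0.15   0.313]
198 [ 0.494 -0.145  0.299]
200 [ 0.501 -0.153  0.298]
202 [ 0.505 -0.159  0.295]
204 [ 0.51  -0.165  0.293]
206 [ 0.507 -0.162  0.281]
208 [ 0.484 -0.14   0.248]
210 [ 0.485 -0.142  0.241]
212 [ 0.485 -0.143  0.233]
214 [ 0.485 -0.144  0.224]
216 [ 0.35  -0.004  0.061]
218 [ 0.354 -0.009  0.055]
220 [ 0.349 -0.006  0.041]
222 [ 0.352 -0.01   0.035]
224 [ 0.345 -0.005  0.017]
226 [ 0.346 -0.007  0.008]
228 [ 0.352 -0.014  0.005]
230 [ 0.359 -0.023  0.004]
232 [ 0.364 -0.029 -0.001]
234 [ 0.367 -0.033 -0.007]
```

View pics/s2d.png

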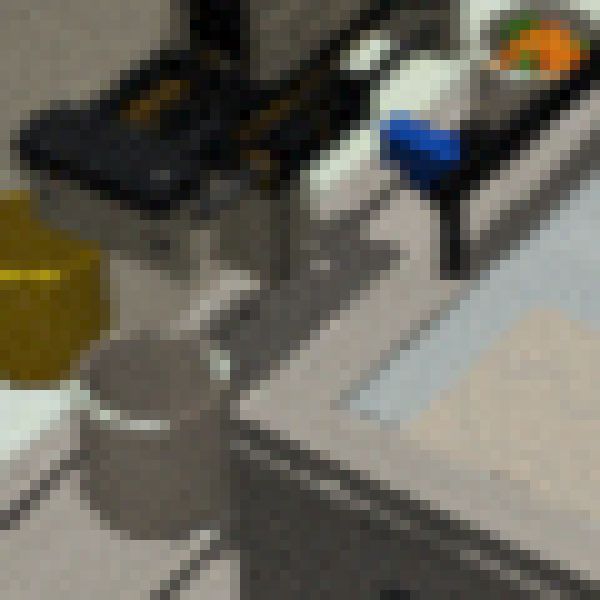

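The finger passed over the cup with no contact. Depth on the visible fingertip (scene px about (266,216)) puts it at z≈0.121, while the reported TCP was 0.071, and the earlier shot gives 0.221 against 0.1725. So the real fingertips sit about 49 mm higher (behind, along the tool) than reported. I'll apply that offset, go back over the cup and come down again.

Emit:
send_rows(motion=[{"hand":-1,"slide":[0,35,0],"spin":-0.01},{"hand":-1,"slide":[0,35,0],"spin":0},{"hand":-1,"slide":[0,35,0],"spin":0},{"hand":-1,"slide":[0,20,5],"spin":0},{"hand":-1,"slide":[0,5,0],"spin":0},{"hand":-1,"slide":[0,0,0],"spin":0}])

```text
time: 4.6
tool_pos: [0.4827, -0.1234, 0.081]
tool_rot: [2.724, 1.512, -0.41]
contact_force: [0.2, 0.2, -0.1]
opening: 0.0006
```

```bash
python3 -c "
from h import *
go([.478,-.122,.010],np.pi/2)
p=shot('scene','s3')
cv2.imwrite('pics/s3d.png',cv2.resize(p['pixels'][190:265,215:290],(600,600),interpolation=0))"
```

```text
t 4.6 pos [ 0.4827 -0.1234  0.081 ] F [ 0.2  0.2 -0.1] op 0.0006
R cols x [ 0.054 -0.024 -0.998] y [ 0.007 -1.     0.024] z [-0.999 -0.008 -0.054] q6 [-0.4   0.39  1.81 -0.    0.89  1.16]
slide needed [70.6 -3.2  8.5]
jaw ang -1.5637079604410173
spin needed (tool x down => negative of world) 0.007088366353879216 alt -3.134504287235914
```

View pics/s3d.png

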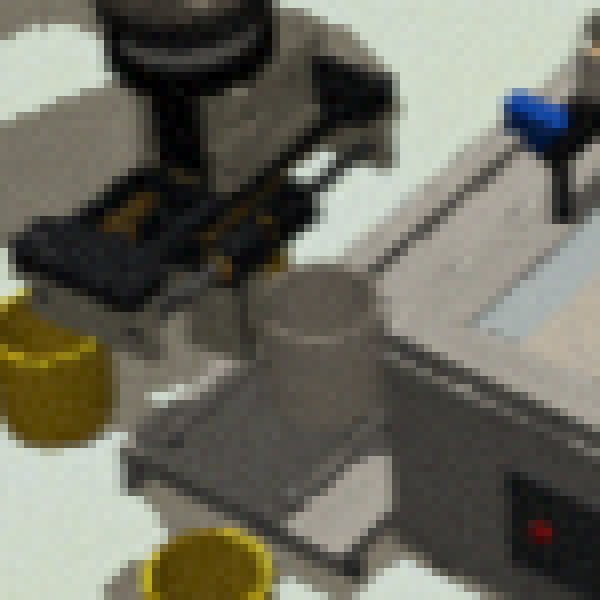

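The cup is upright and undisturbed at crop (318,340), and the finger is just behind it. Descending.

Emit:
send_rows(motion=[{"hand":-1,"slide":[25,0,4],"spin":0.007},{"hand":-1,"slide":[25,0,4],"spin":0},{"hand":-1,"slide":[20,0,2],"spin":0}])

```text
time: 4.95
tool_pos: [0.4802, -0.1229, 0.0128]
tool_rot: [2.741, 1.502, -0.396]
contact_force: [-0.1, 1.2, 0.0]
opening: 0.0002
```

```bash
python3 -c "
from h import *
go([.478,-.05,.010],np.pi/2)
p=shot('scene','s4')
go([.478,-.05,.010],np.pi/2)
cv2.imwrite('pics/s4d.png',cv2.resize(p['pixels'][190:265,215:290],(600,600),interpolation=0))"
```

```text
t 4.95 pos [ 0.4802 -0.1229  0.0128] F [-0.1  1.2  0. ] op 0.0002
R cols x [ 0.063 -0.027 -0.998] y [ 0.003 -1.     0.027] z [-0.998 -0.005 -0.063] q6 [-0.41  0.49  1.89  0.    0.69  1.16]
slide needed [  0.7 -72.9   2. ]
jaw ang -1.5674648286495882
spin needed (tool x down => negative of world) 0.0033314981453083092 alt -3.138261155444485
t 5.0 pos [ 0.4783 -0.122   0.01  ] F [-2.3  0.5 -2.3] op 0.0006
R cols x [ 0.059 -0.024 -0.998] y [ 0.003 -1.     0.025] z [-0.998 -0.005 -0.059] q6 [-0.41  0.49  1.89  0.    0.69  1.16]
slide needed [ -1.8 -72.   -0.1]
jaw ang -1.5673191085635154
spin needed (tool x down => negative of world) 0.0034772182313815847 alt -3.1381154353584115
```

View pics/s4d.png

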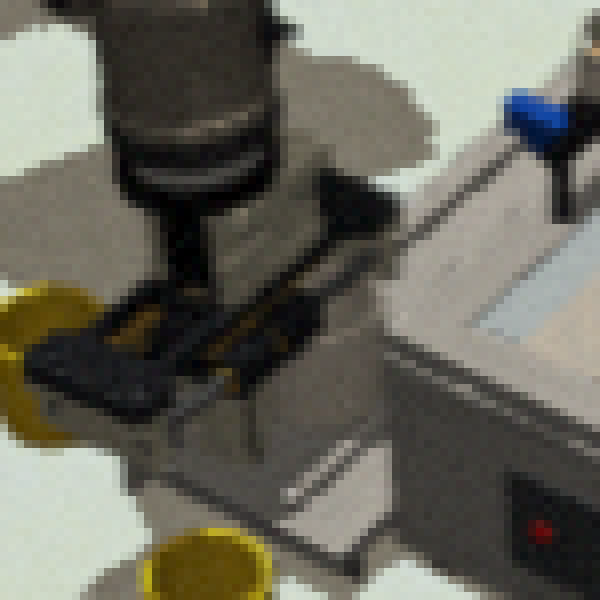

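Emit:
send_rows(motion=[{"hand":-1,"slide":[0,-14,0],"spin":0},{"hand":-1,"slide":[0,-14,0],"spin":0},{"hand":-1,"slide":[0,-14,0],"spin":0},{"hand":-1,"slide":[0,-16,0],"spin":0},{"hand":-1,"slide":[0,-16,0],"spin":0}])

```text
time: 5.5
tool_pos: [0.4793, -0.043, 0.0101]
tool_rot: [2.74, 1.506, -0.395]
contact_force: [-0.4, -1.5, 0.8]
opening: 0.0004
```

```bash
python3 -c "
from h import *
go([.478,.0715,.010],np.pi/2)
p=shot('scene','s5')
cv2.imwrite('pics/s5d.png',cv2.resize(p['pixels'][190:265,215:290],(600,600),interpolation=0))"
```

```text
t 5.5 pos [ 0.4793 -0.043   0.0101] F [-0.4 -1.5  0.8] op 0.0004
R cols x [ 0.06  -0.025 -0.998] y [ 0.006 -1.     0.025] z [-0.998 -0.008 -0.059] q6 [-0.24  0.47  1.93 -0.02  0.68  1.33]
slide needed [  -2.8 -114.5    0.4]
jaw ang -1.5644765274313812
spin needed (tool x down => negative of world) 0.006319799363515344 alt -3.1352728542262778
```

View pics/s5d.png

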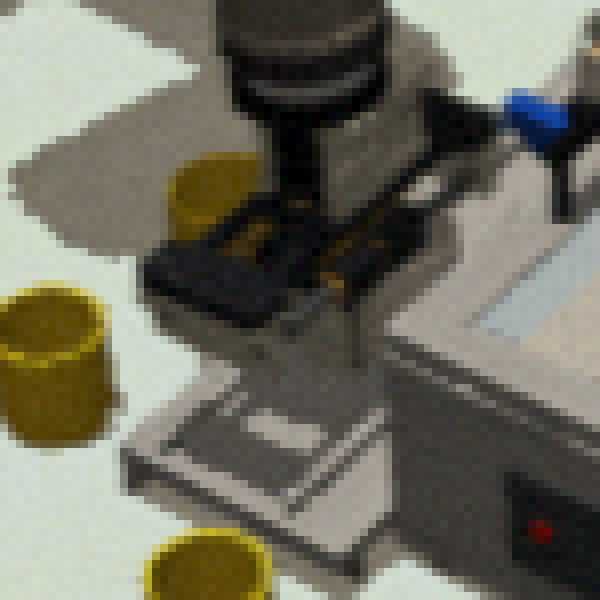

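The cup is moving ahead of the finger with about 1.5 N push. Continuing.

Emit:
send_rows(motion=[{"hand":-1,"slide":[0,-18,0],"spin":0},{"hand":-1,"slide":[0,-18,0],"spin":0},{"hand":-1,"slide":[0,-18,0],"spin":0},{"hand":-1,"slide":[0,-14,0],"spin":0},{"hand":-1,"slide":[0,-10,0],"spin":0},{"hand":-1,"slide":[0,-8,0],"spin":0}])

```text
time: 6.15
tool_pos: [0.4806, 0.0501, 0.0121]
tool_rot: [2.757, 1.501, -0.37]
contact_force: [0.5, -1.0, 0.2]
opening: 0.0003
```

```bash
python3 -c "
from h import *
go([.478,.0715,.010],np.pi/2)
p=shot('top','t5');p=shot('scene','s5')
cv2.imwrite('pics/s6d.png',cv2.resize(p['pixels'][160:240,240:320],(600,600),interpolation=0))"
```

```text
t 6.15 pos [0.4806 0.0501 0.0121] F [ 0.5 -1.   0.2] op 0.0003
R cols x [ 0.065 -0.025 -0.998] y [ 0.014 -1.     0.026] z [-0.998 -0.015 -0.065] q6 [-0.04  0.47  1.92 -0.04  0.68  1.55]
slide needed [  1.4 -21.5   2.4]
jaw ang -1.5572185678763526
spin needed (tool x down => negative of world) 0.013577758918543736 alt -3.1280148946712494
```

View pics/s6d.png

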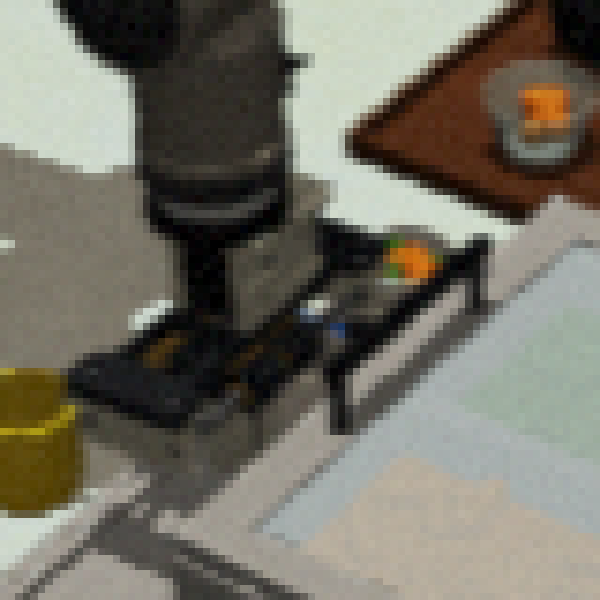

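Emit:
send_rows(motion=[{"hand":-1,"slide":[0,-7,1],"spin":0.005},{"hand":-1,"slide":[0,-6,1],"spin":0.005},{"hand":-1,"slide":[0,-5,0],"spin":0}])

```text
time: 6.55
tool_pos: [0.4785, 0.0679, 0.0115]
tool_rot: [2.766, 1.501, -0.374]
contact_force: [0.2, -2.2, 2.1]
opening: 0.0006
```

Emit:
send_rows(motion=[{"hand":-1,"slide":[0,-5,0],"spin":0},{"hand":-1,"slide":[0,-4,0],"spin":0}])

```text
time: 6.75
tool_pos: [0.4811, 0.0754, 0.0126]
tool_rot: [2.752, 1.495, -0.387]
contact_force: [5.4, -29.6, 16.4]
opening: 0.0008
```

Emit:
send_rows(motion=[{"hand":-1,"slide":[0,4,0],"spin":0},{"hand":-1,"slide":[0,10,0],"spin":0},{"hand":-1,"slide":[0,25,0],"spin":0},{"hand":-1,"slide":[-5,30,0],"spin":0}])

```text
time: 7.15
tool_pos: [0.4803, 0.0073, 0.0191]
tool_rot: [2.757, 1.496, -0.376]
contact_force: [0.3, 0.3, -0.5]
opening: 0.0007
```

```bash
python3 -c "
from h import *
go([.478,0.0,.2],0)
p=shot('scene','s7')
cv2.imwrite('pics/s7d.png',cv2.resize(p['pixels'][160:240,240:320],(600,600),interpolation=0))"
```

```text
t 7.15 pos [0.4803 0.0073 0.0191] F [ 0.3  0.3 -0.5] op 0.0007
R cols x [ 0.069 -0.027 -0.997] y [ 0.007 -1.     0.028] z [-0.998 -0.009 -0.069] q6 [-0.13  0.45  1.93 -0.03  0.69  1.45]
slide needed [-180.3   12.3  -10.1]
jaw ang -1.5637715782967505
spin needed (tool x down => negative of world) -1.5637715782967505 alt 1.5778210752930426
```

View pics/s7d.png

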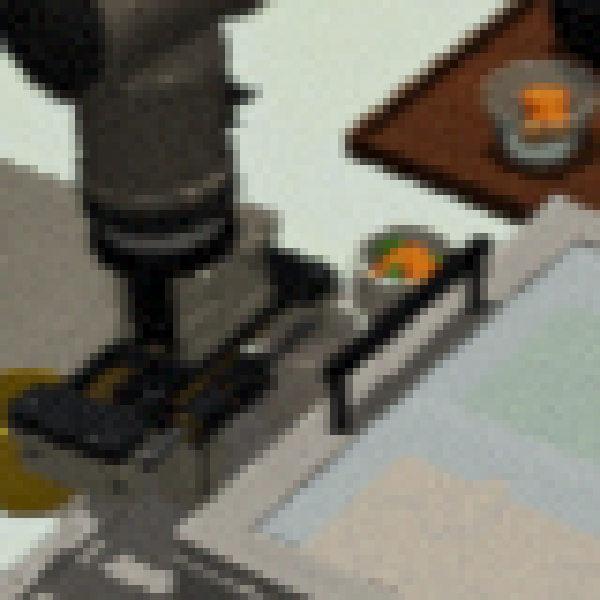

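Emit:
send_rows(motion=[{"hand":-1,"slide":[-40,0,0],"spin":0},{"hand":-1,"slide":[-45,0,0],"spin":0},{"hand":0,"slide":[-45,0,0],"spin":-0.14},{"hand":0,"slide":[-40,0,0],"spin":-0.14},{"hand":0,"slide":[0,0,0],"spin":-0.14},{"hand":0,"slide":[0,0,0],"spin":-0.14},{"hand":0,"slide":[0,0,0],"spin":-0.14},{"hand":0,"slide":[0,0,0],"spin":-0.14}])

```text
time: 8.0
tool_pos: [0.4655, 0.0061, 0.1945]
tool_rot: [1.898, 1.503, -0.373]
contact_force: [0.4, 0.9, -0.3]
opening: 0.0431
```

```bash
python3 -c "
from h import *
go([.573,0.07,.2],0)
p=shot('scene','s8');q=shot('top','t8')
cv2.imwrite('pics/s8d.png',cv2.resize(p['pixels'][150:250,220:320],(600,600),interpolation=0))
cv2.imwrite('pics/t8d.png',cv2.resize(q['pixels'][130:310,160:400],(800,600)))
for n,p in(('s',p),('t',q)):
  P,C=cloud(p)
  m=(P[:,2]>.085)&(P[:,2]<.102)&(abs(P[:,0]-.478)<.04)&(abs(P[:,1]-.115)<.045)
  if m.sum():print(n,m.sum(),P[m].mean(0),P[m].min(0),P[m].max(0))
  "
```

```text
t 8.0 pos [0.4655 0.0061 0.1945] F [ 0.4  0.9 -0.3] op 0.0431
R cols x [ 0.063 -0.025 -0.998] y [ 0.763 -0.644  0.064] z [-0.644 -0.765 -0.022] q6 [-0.14  0.19  1.73 -0.02  1.15  0.57]
slide needed [  -0.3   41.2 -118.2]
jaw ang -0.7009154589205813
spin needed (tool x down => negative of world) -0.7009154589205813 alt 2.440677194669212
s 61 [0.47056535 0.12239424 0.09216568] [0.44521242 0.09141546 0.08568218] [0.49668143 0.1517693  0.10011026]
t 47 [0.4806613  0.13660464 0.09491083] [0.44740796 0.10859259 0.08548763] [0.50272035 0.15001696 0.10156107]
```

View pics/s8d.png

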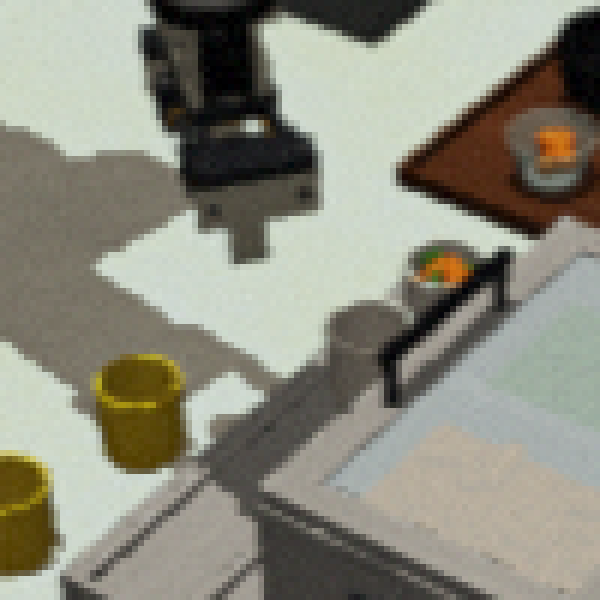

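View pics/t8d.png

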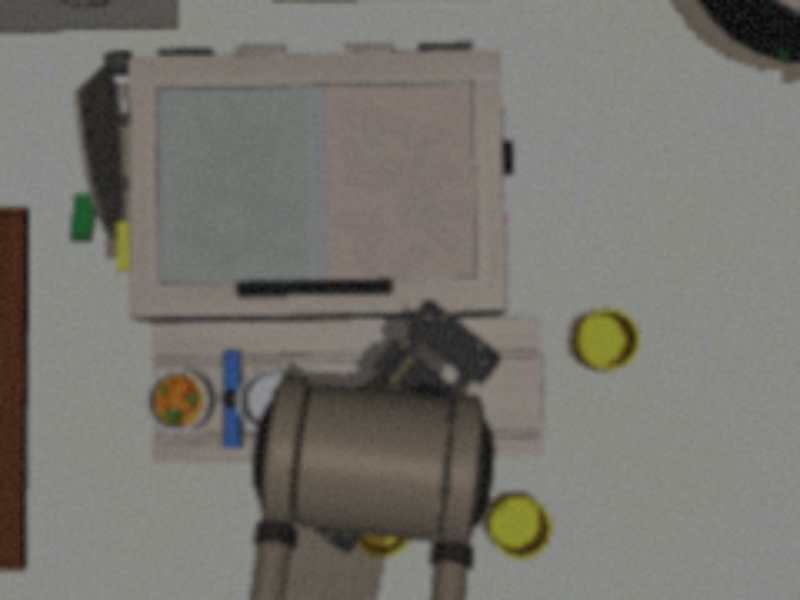

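Cup is home: its rim reaches y≈0.151, at the blue stop, and it stands upright at scene crop (360,350). Next I finish the jaw turn and go over the handle.

Emit:
send_rows(motion=[{"hand":0.3,"slide":[-15,0,0],"spin":-0.14},{"hand":0.3,"slide":[-15,0,0],"spin":-0.14},{"hand":0.3,"slide":[0,0,0],"spin":-0.14},{"hand":0.3,"slide":[0,0,0],"spin":-0.14},{"hand":0.3,"slide":[0,0,0],"spin":-0.14}])

```text
time: 8.6
tool_pos: [0.4618, 0.007, 0.2235]
tool_rot: [1.202, 1.509, -0.372]
contact_force: [0.3, -0.2, -0.3]
opening: 0.0598
```

```bash
python3 -c "
from h import *
go([.577,0.068,.2],-0.005)
  "
```

```text
t 8.6 pos [0.4618 0.007  0.2235] F [ 0.3 -0.2 -0.3] op 0.0598
R cols x [ 0.058 -0.022 -0.998] y [ 0.998 -0.003  0.058] z [-0.004 -1.     0.022] q6 [-0.14  0.16  1.68 -0.02  1.24 -0.13]
slide needed [ 28.7 113.5 -62. ]
jaw ang -0.003111301084206767
spin needed (tool x down => negative of world) 0.00188869891579313 alt -3.139703954674
```

Emit:
send_rows(motion=[{"hand":0.3,"slide":[5,35,-20],"spin":0},{"hand":0.3,"slide":[5,35,-20],"spin":0},{"hand":0.3,"slide":[5,30,-16],"spin":0},{"hand":0.3,"slide":[3,12,-6],"spin":0},{"hand":0.3,"slide":[0,0,0],"spin":0}])

```text
time: 9.1
tool_pos: [0.5769, 0.0698, 0.2078]
tool_rot: [1.207, 1.513, -0.387]
contact_force: [-0.2, 0.0, 0.1]
opening: 0.0596
```

```bash
python3 -c "
from h import *
go([.577,0.068,.116],-0.005)
p=shot('scene','s9')
cv2.imwrite('pics/s9d.png',cv2.resize(p['pixels'][140:240,240:340],(600,600),interpolation=0))
go([.577,0.068,.116],-0.005)
  "
```

```text
t 9.1 pos [0.5769 0.0698 0.2078] F [-0.2  0.   0.1] op 0.0596
R cols x [ 0.053 -0.022 -0.998] y [ 0.998 -0.023  0.054] z [-0.024 -1.     0.02 ] q6 [ 0.    0.4   1.39 -0.02  1.29  0.03]
slide needed [91.7 -4.8 -0.1]
jaw ang -0.02263662499017923
spin needed (tool x down => negative of world) -0.01763662499017915 alt 3.123956028599614
t 9.15 pos [0.5762 0.0694 0.2079] F [-0.2 -0.6 -0.6] op 0.0597
R cols x [ 0.053 -0.022 -0.998] y [ 0.998 -0.022  0.053] z [-0.023 -1.     0.021] q6 [ 0.    0.4   1.39 -0.02  1.29  0.03]
slide needed [91.9 -4.  -0.5]
jaw ang -0.022405055905926834
spin needed (tool x down => negative of world) -0.01740505590592689 alt 3.124187597683866
```

View pics/s9d.png

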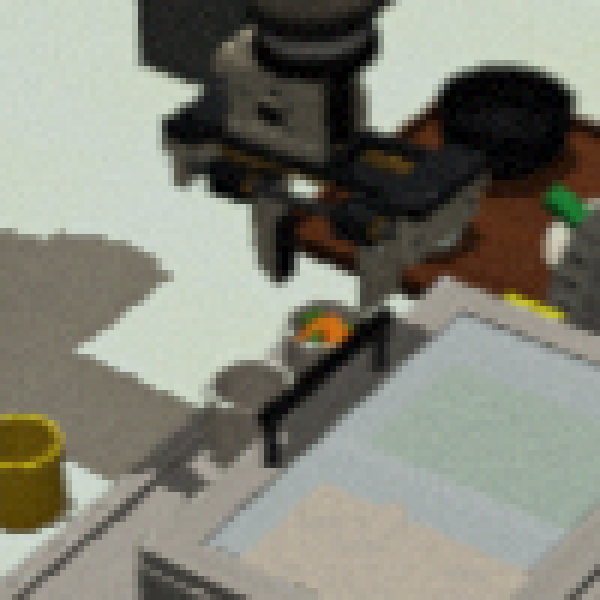

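The jaws straddle the bar line, with the fingers about 70 mm above the bar. Descending.

Emit:
send_rows(motion=[{"hand":0.3,"slide":[30,-2,0],"spin":-0.01},{"hand":0.3,"slide":[30,-2,0],"spin":-0.005},{"hand":0.3,"slide":[18,0,0],"spin":0},{"hand":0.3,"slide":[8,0,0],"spin":0}])

```text
time: 9.55
tool_pos: [0.5745, 0.0656, 0.1218]
tool_rot: [1.209, 1.511, -0.379]
contact_force: [0.3, 0.8, 0.1]
opening: 0.0598
```

```bash
python3 -c "
from h import *
p=shot('scene','s10')
cv2.imwrite('pics/s10d.png',cv2.resize(p['pixels'][160:220,260:320],(600,600),interpolation=0))
go([.577,0.068,.116],-0.005)
  "
```

```text
t 9.6 pos [0.5741 0.0656 0.1211] F [-0.8  0.3 -1.4] op 0.0594
R cols x [ 0.054 -0.022 -0.998] y [ 0.998 -0.017  0.054] z [-0.018 -1.     0.021] q6 [-0.01  0.47  1.53 -0.02  1.08  0.02]
slide needed [ 5.2  2.6 -2.6]
jaw ang -0.01661617923068508
spin needed (tool x down => negative of world) -0.011616179230685031 alt 3.129976474359108
```

View pics/s10d.png

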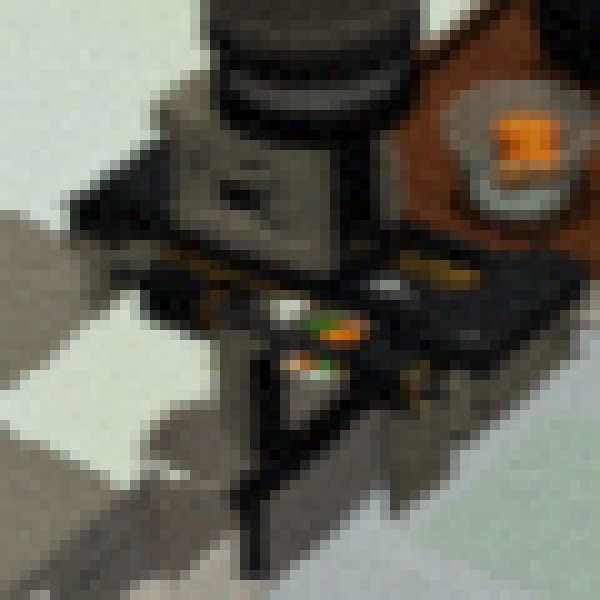

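The bar runs between both fingers. Lower 5 mm and close.

Emit:
send_rows(motion=[{"hand":0.3,"slide":[5,2,0],"spin":0},{"hand":-1,"slide":[1,0,0],"spin":0},{"hand":-1,"slide":[0,0,0],"spin":0},{"hand":-1,"slide":[0,0,0],"spin":0},{"hand":-1,"slide":[0,0,0],"spin":0}], grip_force=45)

```text
time: 10.1
tool_pos: [0.5778, 0.0647, 0.1187]
tool_rot: [1.235, 1.507, -0.356]
contact_force: [-0.4, 0.1, -1.2]
opening: 0.0322
```

```bash
python3 -c "
from h import *
go([.577,0.068,.116],-0.005)
# arc plan
H=np.array([.786,.134]); g=np.array([.573,.184]); r=g-H
for a in np.arange(0,.6,.1):
    # opening rotates front upward: clockwise in x-z
    c,s=np.cos(a),np.sin(a); x=r[0]*c+r[1]*s; z=-r[0]*s+r[1]*c
    print(round(a,2),'d mm',np.round((np.array([x,z])-r)*1000,1))
for n in('top0','scene0'):
    p=pickle.load(open(n+'.pkl','rb'))
    P,C=cloud(p); C=C.astype(int); b,g_,r_=C.T
    reg=(P[:,0]>.35)&(P[:,0]<.95)&(P[:,1]>-.25)&(P[:,1]<.35)
    for nm,m in(('clip',reg&(g_>r_+30)&(g_>b+30)&(P[:,2]>.1)),('tab',reg&(g_>b+50)&(r_>b+50)&(P[:,2]>.1)&(P[:,0]>.55))):
        Q=P[m]; a=np.arctan2(Q[:,2]-.134,.786-Q[:,0]); print(n,nm,len(Q),np.median(a),a.mean(),np.percentile(a,[10,90]), 'tilt fit',-np.arctan(np.polyfit(Q[:,0],Q[:,2],1)[0]))
  "
```

```text
t 10.1 pos [0.5778 0.0647 0.1187] F [-0.4  0.1 -1.2] op 0.0322
R cols x [ 0.059 -0.022 -0.998] y [ 0.998 -0.019  0.06 ] z [-0.021 -1.     0.021] q6 [-0.01  0.48  1.53 -0.02  1.07  0.02]
slide needed [ 2.6 -1.1 -3.3]
jaw ang -0.019469523160331688
spin needed (tool x down => negative of world) -0.014469523160331788 alt 3.127123130429461
0.0 d mm [0. 0.]
0.1 d mm [ 6.1 21. ]
0.2 d mm [14.2 41.3]
0.3 d mm [24.3 60.7]
0.4 d mm [36.3 79. ]
0.5 d mm [50. 96.]
top0 clip 54 0.5004794664637663 0.5032868698351202 [0.49291738 0.51541122] tilt fit 0.4878236364011525
top0 tab 52 0.04673457959315368 0.047896693744321484 [0.03417726 0.06490968] tilt fit -0.009356429707256921
scene0 clip 26 0.4991834816649908 0.49988856021367306 [0.47416574 0.52661514] tilt fit 0.2868096414070096
scene0 tab 17 0.06306363197941521 0.06161397810465161 [0.03884806 0.08495213] tilt fit -0.037726036262563156
```

Emit:
send_rows(motion=[{"hand":-1,"slide":[0,0,0],"spin":0},{"hand":-1,"slide":[0,0,0],"spin":0},{"hand":-1,"slide":[0,0,0],"spin":0},{"hand":-1,"slide":[0,0,0],"spin":0}])

```text
time: 10.5
tool_pos: [0.5762, 0.0649, 0.1192]
tool_rot: [1.213, 1.51, -0.378]
contact_force: [3.6, -0.2, -0.1]
opening: 0.0116
```

```bash
python3 -c "
from h import *
go([.577,0.068,.116],-0.005)
  "
```

```text
t 10.5 pos [0.5762 0.0649 0.1192] F [ 3.6 -0.2 -0.1] op 0.0116
R cols x [ 0.056 -0.022 -0.998] y [ 0.998 -0.019  0.057] z [-0.02  -1.     0.021] q6 [-0.01  0.47  1.53 -0.03  1.08  0.02]
slide needed [ 3.2  0.6 -3.2]
jaw ang -0.018829540335682154
spin needed (tool x down => negative of world) -0.013829540335682067 alt 3.127763113254111
```

Gripped, opening 11.6 mm on the bar. The marker is about 0.45 rad by depth: the clip's polar angle is 0.500 and the shut tab's is 0.047. First lift is to about 0.2 rad.

Emit:
send_rows(motion=[{"hand":-1,"slide":[-10,3,0],"spin":0},{"hand":-1,"slide":[-10,4,0],"spin":0},{"hand":-1,"slide":[-10,4,0],"spin":0},{"hand":-1,"slide":[-10,5,0],"spin":0}])

```text
time: 10.9
tool_pos: [0.5869, 0.0647, 0.1558]
tool_rot: [1.092, 1.522, -0.498]
contact_force: [-1.1, -0.4, -10.1]
opening: 0.0119
```

```bash
cat >> h.py <<'E'
def lid(tag,x0=.5762,z0=.1192):
    s=observe(); d=s['tool_pos']-np.array([x0,0.0649,z0]); H=np.array([.786,.134]); g=np.array([.573,.184])
    q=g+d[[0,2]]; print('t',s['time'],'pos',np.round(s['tool_pos'],4),'F',np.round(s['contact_force'],1),'op',s['opening'],'angle from tcp',np.arctan2(q[1]-H[1],H[0]-q[0])-np.arctan2(.05,.213),'rad',np.hypot(*(q-H)))
    for n in('top','scene'):
        p=shot(n,tag+n); P,C=cloud(p); C=C.astype(int); b,g_,r_=C.T
        reg=(P[:,0]>.35)&(P[:,0]<.95)&(P[:,1]>.22)&(P[:,1]<.3)
        for nm,m in(('clip',reg&(g_>r_+30)&(g_>b+30)&(P[:,2]>.1)),('tab',reg&(g_>b+50)&(r_>b+50)&(P[:,2]>.12)&(P[:,0]>.55))):
            Q=P[m]
            if len(Q)<4: print(n,nm,len(Q)); continue
            a=np.arctan2(Q[:,2]-.134,.786-Q[:,0]); print(n,nm,len(Q),'med',np.round(np.median(a),3),'mean',np.round(a.mean(),3),np.round(np.median(Q,0),4))
        if n=='scene': cv2.imwrite(f'pics/{tag}d.png',cv2.resize(p['pixels'][140:240,260:380],(720,600),interpolation=0))
E
python3 -c "
from h import *
lid('a1')
go([.577,0.068,.116],-0.005)
  "
```

```text
t 10.9 pos [0.5869 0.0647 0.1558] F [ -1.1  -0.4 -10.1] op 0.011882583758623983 angle from tcp 0.17370262226256045 rad 0.22005421422762653
top clip 56 med 0.503 mean 0.504 [0.6355 0.2648 0.2167]
top tab 54 med 0.223 mean 0.217 [0.6221 0.2464 0.171 ]
scene clip 26 med 0.501 mean 0.5 [0.6293 0.2664 0.2198]
scene tab 21 med 0.241 mean 0.243 [0.6214 0.2478 0.1744]
t 11.0 pos [0.5874 0.0647 0.1568] F [-2.9 -2.1 -8.2] op 0.0118
R cols x [ 0.045 -0.023 -0.999] y [ 0.999 -0.019  0.046] z [-0.02  -1.     0.023] q6 [-0.01  0.47  1.44 -0.02  1.2   0.02]
slide needed [ 40.2 -12.4  -4. ]
jaw ang -0.01886096573785935
spin needed (tool x down => negative of world) -0.013860965737859443 alt 3.1277316878519335
```

View pics/a1d.png

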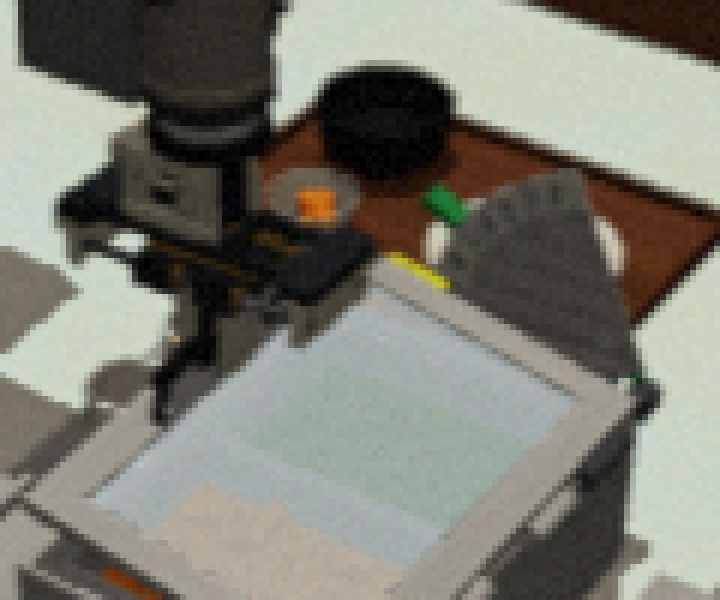

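The lid is following: the yellow tab is at crop (420,270), below the green clip at (445,205). Continuing.

Emit:
send_rows(motion=[{"hand":-1,"slide":[-9,4.5,0],"spin":0},{"hand":-1,"slide":[-9,5,0],"spin":0},{"hand":-1,"slide":[-9,5,0],"spin":0},{"hand":-1,"slide":[-8,5,0],"spin":0}])

```text
time: 11.4
tool_pos: [0.605, 0.0646, 0.1915]
tool_rot: [1.035, 1.525, -0.556]
contact_force: [1.1, -1.8, -12.7]
opening: 0.0119
```

```bash
python3 -c "
from h import *
lid('a2')
  "
```

```text
t 11.4 pos [0.605  0.0646 0.1915] F [  1.1  -1.8 -12.7] op 0.01188191057296884 angle from tcp 0.3554344861876358 rad 0.22106177356924922
top clip 55 med 0.507 mean 0.507 [0.6352 0.2646 0.2173]
top tab 49 med 0.405 mean 0.399 [0.6332 0.246  0.2006]
scene clip 27 med 0.507 mean 0.504 [0.6322 0.2642 0.2198]
scene tab 24 med 0.423 mean 0.421 [0.6311 0.2484 0.2014]
```

Emit:
send_rows(motion=[{"hand":-1,"slide":[-8,6,0],"spin":0},{"hand":-1,"slide":[-8,6,0],"spin":0},{"hand":-1,"slide":[0,0,0],"spin":0},{"hand":-1,"slide":[0,0,0],"spin":0}])

```text
time: 11.9
tool_pos: [0.6153, 0.0645, 0.2067]
tool_rot: [0.976, 1.528, -0.614]
contact_force: [-0.1, -2.0, -12.6]
opening: 0.0121
```

```bash
python3 -c "
from h import *
lid('a3')
  "
```

```text
t 11.9 pos [0.6153 0.0645 0.2067] F [ -0.1  -2.  -12.6] op 0.012115646375379518 angle from tcp 0.43863075166621984 rad 0.22172034433152257
top clip 56 med 0.507 mean 0.507 [0.6349 0.2642 0.2179]
top tab 45 med 0.485 mean 0.481 [0.6377 0.2464 0.2137]
scene clip 26 med 0.505 mean 0.504 [0.6311 0.2634 0.2192]
scene tab 25 med 0.487 mean 0.493 [0.6394 0.2497 0.2136]
```

View pics/a3d.png

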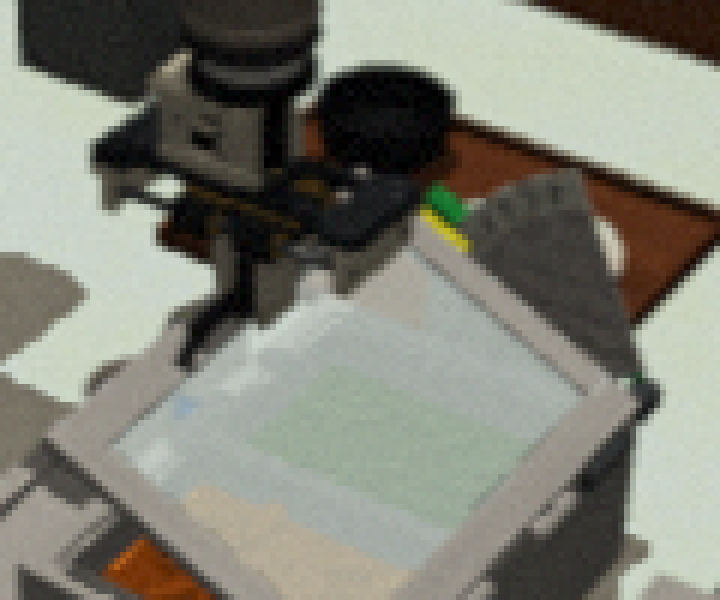

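The tab is alongside the clip, about 0.015 to 0.02 rad short. One small nudge, then settle and check everything.

Emit:
send_rows(motion=[{"hand":-1,"slide":[-2,1.5,0],"spin":0},{"hand":-1,"slide":[0,0,0],"spin":0},{"hand":-1,"slide":[0,0,0],"spin":0},{"hand":-1,"slide":[0,0,0],"spin":0}])

```text
time: 12.4
tool_pos: [0.616, 0.0645, 0.2078]
tool_rot: [0.951, 1.529, -0.639]
contact_force: [1.1, -2.2, -13.8]
opening: 0.0117
```

```bash
python3 -c "
from h import *
lid('a4')
lid('a5')
print(observe()['qvel'])
for n in('a5top','a5scene'):
  p=pickle.load(open(n+'.pkl','rb'))
  P,C=cloud(p)
  m=(P[:,2]>.085)&(P[:,2]<.102)&(abs(P[:,0]-.478)<.04)&(abs(P[:,1]-.115)<.05)
  if m.sum():print(n,m.sum(),np.percentile(P[m],[2,50,98],axis=0).round(3).tolist())
  cv2.imwrite(f'pics/{n}c.png',cv2.resize(p['pixels'][130:310,160:400],(800,600)))
"
```

```text
t 12.4 pos [0.616  0.0645 0.2078] F [  1.1  -2.2 -13.8] op 0.011726895905209712 angle from tcp 0.44448442978355546 rad 0.22179878357508537
top clip 54 med 0.507 mean 0.506 [0.6365 0.2648 0.2165]
top tab 47 med 0.493 mean 0.493 [0.6378 0.246  0.2135]
scene clip 25 med 0.501 mean 0.506 [0.6316 0.2638 0.22  ]
scene tab 23 med 0.504 mean 0.509 [0.6402 0.249  0.2139]
t 12.5 pos [0.616  0.0645 0.2078] F [  0.4  -2.7 -13.6] op 0.011360925055703896 angle from tcp 0.44435593824585345 rad 0.22180243292454838
top clip 56 med 0.501 mean 0.502 [0.6352 0.265  0.2166]
top tab 48 med 0.496 mean 0.495 [0.638  0.2453 0.2134]
scene clip 25 med 0.504 mean 0.508 [0.6289 0.2631 0.2207]
scene tab 23 med 0.506 mean 0.51 [0.6411 0.2459 0.2155]
[-0.00186909 -0.00268289 -0.00082355 -0.00023511  0.0003568   0.00019886]
a5top 55 [[0.463, 0.094, 0.087], [0.488, 0.118, 0.095], [0.503, 0.15, 0.102]]
a5scene 17 [[0.445, 0.107, 0.086], [0.451, 0.129, 0.093], [0.46, 0.139, 0.099]]
```

View pics/a5scenec.png

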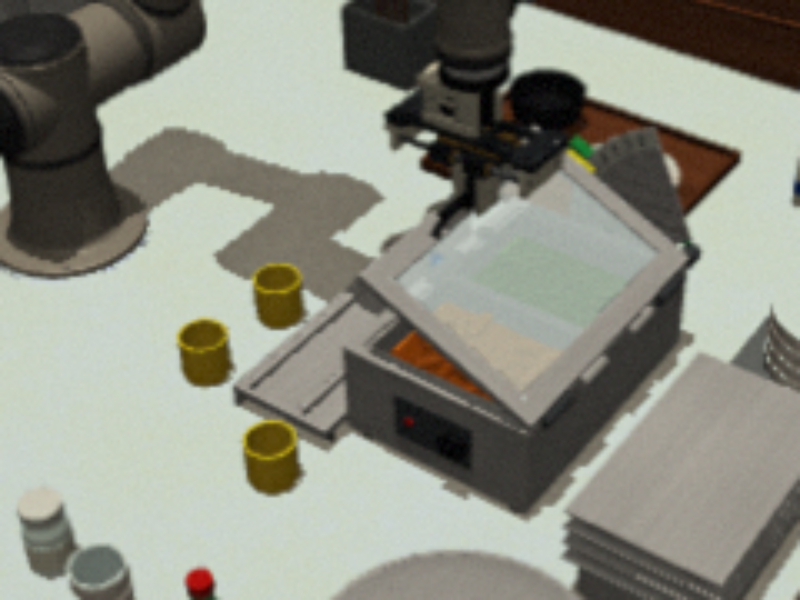

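View pics/a5topc.png

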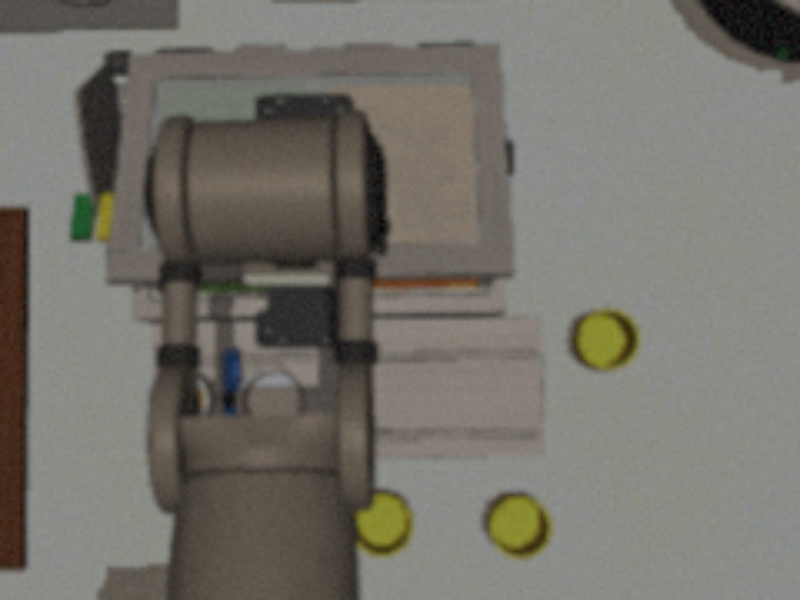

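```bash
python3 -c "
from h import *
from scipy.optimize import least_squares
for n in('t1','top0','t8','a5top','s8'):
  p=pickle.load(open(n+'.pkl','rb')); P,C=cloud(p); y0=.12 if n in('t8','a5top','s8') else -.052
  m=(P[:,2]>.086)&(P[:,2]<.102)&(np.hypot(P[:,0]-.478,P[:,1]-y0)<.036)&(np.hypot(P[:,0]-.478,P[:,1]-y0)>.02)
  Q=P[m]; r=least_squares(lambda c:np.hypot(Q[:,0]-c[0],Q[:,1]-c[1])-.0285,[.478,y0],loss='soft_l1',f_scale=.002); print(n,m.sum(),r.x)
p=pickle.load(open('a5top.pkl','rb'));f=lambda x,y:(160+(x+.5)*.3-.5,130+(y+.5)*.3-.5)
print(w(p,[f(245,395),f(303,395)],.095)); print(w(p,[f(241,395)],.062))
"
```

```text
t1 31 [ 0.47604577 -0.05392963]
top0 77 [ 0.47585786 -0.05285499]
t8 46 [0.47353352 0.12135919]
a5top 55 [0.47318064 0.12208274]
s8 56 [0.47795451 0.12152854]
[[0.48091732 0.14278253 0.095     ]
 [0.47972482 0.08892305 0.095     ]]
[[0.48066025 0.15052631 0.062     ]]
```

```bash
python3 -c "
from h import *
print(job.hand_in())"
```

```text
the job is handed in; nothing more can be done
None
```

I pushed the empty white cup along the slide to the blue stop, then raised the lid by its handle to the green marker. I handed in with the gripper still holding it there, at about 12.5 s; no verdict was reported.

**Last checks before hand-in:**
- **Cup:** depth fits put its centre at y ≈ 0.1215 m, against an estimated home of about 0.1205. The push force rose to about 30 N at the stop. A cruder pixel reading of the rim in the last top view came out about 5 mm short of that; I trusted the depth fits and the force. The arm hid most of the cup in the last pictures, but it was clearly upright just after the push.
- **Lid:** the yellow tab and green clip read the same angle to within about 0.01 rad (tab 0.496 and clip 0.501 from above, 0.506 and 0.504 from the side). The arm's own position gave a lid angle of 0.444 rad against a marker estimate of about 0.45. The lid was still, and the bar was held at 11.4 mm opening with a 45 N grip setting.
- **Other things:** the clip stayed where it was. The yellow cups and the rest of what showed looked unmoved, but I did not measure the bystanders one by one.

**What disagreed:**
- **Fingertips:** they were about 49 mm further back along the tool than the reported tool point. My first push therefore passed over the cup without touching it. I measured the offset from depth and used it for the rest of the job.
- **Tool tilt:** the tool drifted to about 0.07 rad off vertical and ended near 0.04; this did no harm.

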